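Set up a falling-ball test and hand the ball over in its dish

ROBOT

A 6-joint arm with a two-finger parallel gripper is mounted at the origin on the work surface. World frame = base frame: x ahead of the robot, y to its left, z up, the work surface at z = 0. Lengths are in m, angles in rad, forces in N, time in s.
With the tool pointing down it reaches from about 0.3 to 0.875 m from the base axis. Payload 4.2 kg.
Tool frame: the origin (TCP) lies midway between the tips of the shut fingers; the grasp point (between the pads) lies 19 mm behind it; z points along the fingers, y is the line along which they close (so a half turn about z gives the same grasp; the last joint's range is limited). The gripper opens to 85 mm and grips with 20 to 120 N. Pads are 22 mm wide; open, the fingers measure 114 mm over their backs; the gripper's body (76 mm by 85 mm) begins 54 mm behind the grasp point. The pads swing forward as they close: fully open they stand 13 mm farther back than shut.
Start: joints at [1.178, 0.32, 1.565, -0, 1.257, -0.02], TCP at [0.209, 0.536, 0.231] pointing down, gripper open.
Joint ranges: [-3.11, 3.11], [-0.84, 2.01], [0.21, 2.61], [-1.34, 4.49], [0.05, 2.63], [-2.56, 2.56]. Speed limits (rad/s): [2.57, 2.57, 3.14, 3.14, 3.14, 3.14].

INTERFACE

Orientations are given as a rotation vector (axis times angle).
In Python, from bench import r, imaging gives the robot as it stands. The module is installed in compiled form; this text tells all that it offers.
- The arm moves only by the tool carry_out, never from a script. Its argument "deltas" is a list that holds one entry, the list of rows, each a list of 7 numbers: the shift along the tool's x, y, z in cm, then the turn, a rotation vector about the tool's x, y, z in rad, then the opening, from 0 (shut) to 1 (fully open). In form: [[[x, y, z, rx, ry, rz, jaw], ...]]. A call has 1 to 12 rows; each row is the pose to reach, as a shift and turn from the pose commanded when the call began, along the tool's axes at that moment; what a row does not reach only later rows make up. A row lasts 1/12 s, in which the tool goes at most 41.7 mm and 7.16 degrees, less where a joint would pass 70% of its speed; a pose out of reach is approached as far as the arm can. A call with a gripper value outside its range is refused whole. The fingers move at their own pace and stop on an object; "squeeze" is the grip in N (left out, the last holds). Time passes only in rows, so rows that repeat a pose let the fingers close. It gives the time, the measured TCP pose, the force, the opening and the grip force at its end, in the units of the state.
- r.observe(): the state, without advancing time (a new reading comes with each control period).
- imaging.get_image(name): name is "side" or "top"; returns a dict with "frame" (400x640x3 uint8, red, green, blue), "mtx" (3x3 intrinsics, pixels), "position" and "orientation" of the camera in the world. Camera axes: x right, y up, looking along -z (the intrinsics and any distortion apply to the point x, -y, -z); pixel columns grow to the right and rows downward; lengths in m; the calibration is good to about 2 mm. A picture is of the moment at which its call begins. There is no depth.
- r.sign_off(): hands the job in; it is judged then, once.
Trained networks look in the newest picture that a camera, given by its name, has taken for a name from the list of things; names that differ only in an ending like _2 or _b are one class to them, and where a whole thing is asked for, a point or a joint stands for the part that bears it (a point fixed in the world has none). Each returns a list of dicts, best first, with "conf" (0 to 1); they miss things now and then, are a little off and sometimes report something else, mostly with a low value. They report only what shows in the picture. A call takes as long as a camera call. They do not tell look-alikes from the thing itself.
- imaging.masks_of(camera, name): "mask" (400x640 bool, what is visible of it) and "rect" ([left, top, right, bottom] in pixels, round what is visible of it).
The state is a dict: "t": time; "joint_positions": joint angles; "qvel": joint speeds; "effort": joint torques, N m; "tool_pos": TCP position; "eef_rot": TCP orientation; "ft_force": force on the tool from outside, world axes, zero at the start; "wrist_torque": the same for the moment, N m; "grip_width": opening from 0.0 (shut) to 1.0 (fully open); "grip_force": force on a finger pad.
Only numpy, scipy, OpenCV 4.12 (cv2) and the standard library are available. Lean on these libraries where they do the work, as an engineer would, in place of code of your own. Each camera call takes 0.05 s, during which the arm holds its last target. There are 200 camera calls.

TASK

Get the falling-ball test ready: lay the thick rubber backing disc on the middle of the round steel sample plate and the thinner aluminium lid coupon centred on top of it. Then lift the dish with the loose steel ball by the dish's short lug, turn it about a quarter turn so that its long handle points straight away from you across the bench, for the operator to take, and finish still holding it by the lug, level and still, a good hand's breadth (over 10 cm) clear of the bench. The ball must stay in the middle of the dish without ever rolling out to the rim or being touched, and everything else on the bench stays where it is.

Things in the scene. Friction and masses are not known exactly. Their poses are not given: they have to be found in the camera images.
- plate_top (a point): Centre of the top face of the sample plate: a dark round steel plate, 130 mm across and 10 mm high, with two turned circles (68 and 100 mm across) about its centre. Heavy, fixed to the bench; its top face is 10 mm above the bench.
- pad_center (a point): Centre (half-way up) of the backing disc: plain black rubber, 64 mm across, 12 mm thick, 50 g, lying flat on the bench.
- coupon_center (a point): Centre (half-way up) of the lid coupon: plain aluminium disc, 56 mm across, 8 mm thick, 50 g, lying flat on the bench.
- dish: Ball dish: shallow round aluminium dish, 116 mm across, rim 22 mm high, 150 g. Origin at the centre of its underside, z up, x along the long handle. Inside: flat spot 20 mm across, 8 mm above the underside, then a 9 degree cone up to the rim wall, 109 mm across. Black handle, 15 mm thick, out to 188 mm along +x; short lug along -x. The handle starts roughly towards the robot's left (+y), within 23 degrees.
- dish_lug (a point): Grip point in the middle of the short lug, 86 mm from the dish centre along dish -x, 28 mm above its underside. The lug is an upright-sided aluminium bar 14 mm wide (dish y), 20 mm high (18 to 38 mm above the underside), 62 to 106 mm from the centre; grip it across its width from above. Same axes as the dish.
- dish_handle (a point): Middle of the dish's long handle, 130 mm from the dish's centre along its +x, 32 mm above its underside.
- ball_center (a point): Centre of the loose steel ball, 28 mm across, 90 g, free to roll in the dish; at rest in the dish's middle its centre is 22 mm above the dish's underside.
- ball: The same ball (its axes turn as it rolls).
- bench_far (a point): A fixed point on the bench top, on the centre line ahead of the robot towards the far side; its x axis points straight away from the robot, across the bench: the direction in which the long handle must point at the end.
- cell_a: Bystander: a grey cylindrical battery cell standing upright, 21 mm across, 70 mm high. Origin at its foot.
- cell_b: Bystander: another such cell standing upright. Origin at its foot.
- pack: Bystander: glued row of 13 grey cells lying flat, 71 x 284 x 21 mm, 0.9 kg. Origin under its centre; x along the cells, y along the row.
- tape: Bystander: ring-shaped roll of amber tape lying flat, 70 mm across with a 54 mm hole, 24 mm high. Origin under its centre.
- jar: Bystander: clear screw jar with a white cap, 56 mm across, 60 mm high. Origin under its centre.
- driver: Bystander: black screwdriver lying on the bench, 190 mm long. x along its length.
- meter: Bystander: black multimeter lying flat, 160 x 82 x 38 mm. Origin under its centre.
- coupon: The same coupon as a body; origin at the centre of its underside.
There are look-alikes about, which are no part of the job. There is more than one size of the coupon; the job needs the middle-sized. Of the things shaped like the part that bears pad_center, the black one is meant.

How it is judged:
On the way, in this order (a step that is already met when the one before it is completed fails the run):
1. the rubber backing disc lies flat on the sample plate, centred within 9 mm (horizontal distance between pad_center and plate_top below 0.009 m and z of pad_center in the frame of plate_top between 0.003 and 0.009 m and angle between pad_center's own z axis and vertical below 0.08 rad), for 0.2 s.
2. the lid coupon lies flat on the backing disc, centred within 9 mm of it (all of step 1 and horizontal distance between coupon_center and pad_center below 0.009 m and z of coupon_center in the frame of plate_top between 0.013 and 0.019 m and angle between coupon_center's own z axis and vertical below 0.08 rad and contact force between coupon and the fingers below 0.2 N), for 0.2 s.
3. the dish is lifted by its lug more than 10 cm clear of the bench, level, the ball in its middle (height (world z) of dish above 0.1 m and contact force between dish and the fingers above 0.5 N and distance between the grasp point and dish_lug below 0.05 m and angle between dish's own z axis and vertical below 0.12 rad and horizontal distance between ball_center and dish below 0.02 m), for 0.2 s.
At the end, for the whole second after the job is handed in: Backing disc flat on the plate and coupon flat on it, each centred within 9 mm; dish gripped by its lug (within 50 mm of its middle), over 10 cm above the bench, level within 7 deg, handle pointing straight away within 11 deg, dish and ball still, ball within 20 mm of the centre (all of step 1 and all of step 3 and horizontal distance between coupon_center and pad_center below 0.009 m and z of coupon_center in the frame of plate_top between 0.013 and 0.019 m and angle between coupon_center's own z axis and vertical below 0.08 rad and angle between the x axis of dish and the x axis of bench_far, either way round below 0.2 rad and (x of bench_far in the frame of dish above 0 m or world x of dish_handle above 0.75 m) and linear speed of dish below 0.03 m/s and angular speed of dish below 0.1 rad/s and linear speed of ball below 0.05 m/s); the arm keeps its last pose, push and grip.
It fails at once if the ball rolls out towards the rim or leaves the dish (more than 36 mm from the dish's centre) (horizontal distance between ball_center and dish above 0.036 m).
It fails at once if the gripper or arm touches the ball (contact force between ball and the fingers above 0.2 N or contact force between ball and the arm above 0.2 N).
It fails at once if a bystander (cell, row of cells, tape, jar, screwdriver, multimeter) is moved by more than 25 mm (distance of any of cell_a, cell_b, pack, tape, jar, driver, meter from where it was at the start of the episode above 0.025 m).
It also fails if it takes over 61 s, if anything falls off the work surface, if the arm or the gripper's body presses on something with over 40 N, if the wrist force passes 120 N, or if a joint passes its speed limit or range.

## Working session

There is one attempt and no reset: what is moved stays moved. The work goes in short steps, Python scripts to look and compute and a tool call to move; the robot and the scene stay as the last step left them, time stands still between calls to the robot, and variables do not carry over. Pictures are saved under pics/ and viewed, at most 14 in all, crops included, and the job is handed in when it is done.

Besides the shell and the picture viewer there is one more tool, called after "Request:" as name(argument=value, ...), one argument or row to a line, values as JSON. carry_out: Moves the arm, as the interface text tells. Its arguments: {"type":"object","properties":{"deltas":{"type":"array","items":{"type":"array","items":{"type":"array","items":{"type":"number"}}}},"squeeze":{"type":"number"}},"required":["deltas"]}

```bash
mkdir -p pics
python3 - <<'E'
from bench import r, imaging
import cv2
s=r.observe()
print({k:s[k] for k in('t','tool_pos','eef_rot','grip_width','ft_force')})
for n in('top','side'):
    d=imaging.get_image(n); cv2.imwrite(f'pics/{n}0.png',d['frame'][:,:,::-1])
    print(n,d['mtx'],d['position'],d['orientation'],[k for k in d])
E
```

```text
{'t': 0.0, 'tool_pos': array([0.20926614, 0.53506142, 0.23046737]), 'eef_rot': array([-5.82140495e-01, -3.08685649e+00,  2.76312009e-03]), 'grip_width': 1.0022265926688128, 'ft_force': array([ 0.46292894, -0.67010043, -0.43936777])}
top [[412.26458016   0.         317.48073161]
 [  0.         412.26458016 193.92550219]
 [  0.           0.           1.        ]] [ 0.44383692 -0.05976684  1.18924402] [ 0.06290239 -0.06406065 -1.56755509] ['frame', 'mtx', 'position', 'orientation']
side [[372.03005143   0.         319.07078457]
 [  0.         372.03005143 202.21457368]
 [  0.           0.           1.        ]] [0.28477406 0.74069777 0.53413738] [ 0.22727621 -1.42396257 -2.45430598] ['frame', 'mtx', 'position', 'orientation']
```

View pics/top0.png

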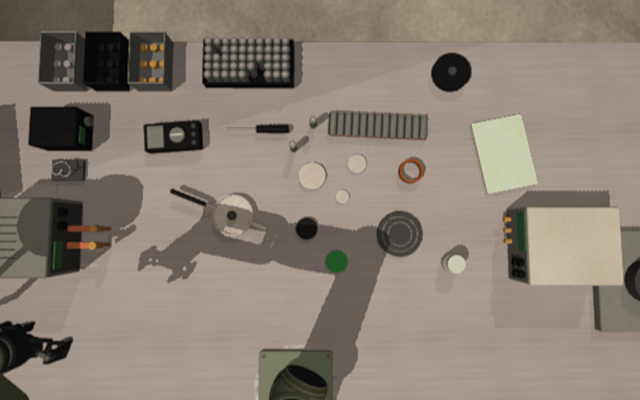

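View pics/side0.png

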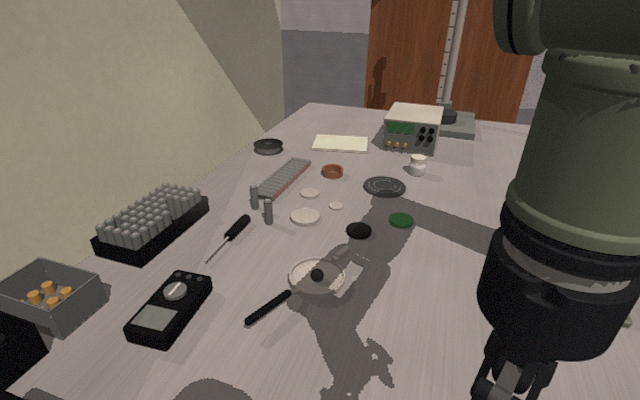

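The top view shows the black pad at about (306,228), with a green look-alike at (336,261). The light discs are at (312,175) large, (357,163) middle and (342,197) small. The plate is at (400,233), and the dish at (234,215) with its handle to (175,192) and its lug to (262,235). The side view agrees.

```bash
cat > h.py <<'E'
from bench import r, imaging
import numpy as np, cv2
from scipy.spatial.transform import Rotation as R
def ray(d,u,v):
    K=d['mtx']; c=np.array([(u-K[0,2])/K[0,0],-(v-K[1,2])/K[1,1],-1.])
    return R.from_rotvec(d['orientation']).apply(c)
def at(d,u,v,z):
    w=ray(d,u,v); p=np.array(d['position']); return p+w*(z-p[2])/w[2]
def px(d,P):
    c=R.from_rotvec(d['orientation']).inv().apply(np.array(P)-d['position']); K=d['mtx']
    return K[0,0]*c[0]/-c[2]+K[0,2], K[1,1]*c[1]/c[2]+K[1,2]
def cen(m):
    v,u=np.nonzero(m); return u.mean(),v.mean()
def find(cam,name,z,d=None,cmin=.3):
    d=d or imaging.get_image(cam); out=[]
    for o in imaging.masks_of(cam,name):
        if o['conf']<cmin: continue
        u,v=cen(o['mask']); P=at(d,u,v,z); out.append((o,u,v,P))
        print(cam,name,round(o['conf'],2),'px',round(u,1),round(v,1),'area',o['mask'].sum(),'rect',np.round(o['rect']),'P',P.round(4)[:2])
    return out
E
python3 - <<'E'
from h import *
for cam in('top','side'):
    d=imaging.get_image(cam)
    for n,z in(('plate_top',.01),('pad_center',.012 if cam=='top' else .008),('coupon_center',.008),('dish',.02),('ball',.022),('cell_a',.035),('tape',.012),('jar',.03)):
        try: find(cam,n,z,d)
        except Exception as e: print(n,e)
E
```

```text
top plate_top 0.58 px 399.0 233.3 area 1569 rect [379. 210. 421. 253.] P [ 0.4275 -0.2931]
top pad_center 0.86 px 336.4 260.6 area 390 rect [327. 254. 348. 272.] P [ 0.3502 -0.1144]
top coupon_center 0.66 px 356.1 162.9 area 259 rect [350. 156. 369. 171.] P [ 0.63  -0.172]
top coupon_center 0.66 px 311.7 175.3 area 537 rect [299. 162. 326. 192.] P [ 0.5934 -0.0438]
top coupon_center 0.45 px 342.0 196.0 area 144 rect [336. 191. 347. 205.] P [ 0.5339 -0.1309]
top dish 0.97 px 227.0 212.3 area 1660 rect [170. 187. 264. 234.] P [0.4858 0.1959]
top ball 0.51 px 231.2 214.6 area 80 rect [227. 212. 239. 220.] P [0.4793 0.1834]
top cell_a 0.63 px 312.5 121.5 area 83 rect [312. 116. 316. 128.] P [ 0.7445 -0.046 ]
top cell_a 0.47 px 292.4 145.7 area 109 rect [286. 141. 300. 150.] P [0.6743 0.0108]
top tape 0.7 px 409.7 169.6 area 248 rect [399. 158. 424. 183.] P [ 0.6102 -0.3258]
top jar 0.92 px 452.7 262.4 area 407 rect [441. 250. 465. 274.] P [ 0.3474 -0.4375]
side plate_top 0.57 px 384.8 186.9 area 703 rect [365. 174. 407. 202.] P [ 0.4219 -0.2823]
side pad_center 0.87 px 359.2 230.5 area 3
[... 235 characters left out ...]
]
side coupon_center 0.5 px 309.3 193.1 area 154 rect [302. 188. 317. 199.] P [ 0.6257 -0.1676]
side coupon_center 0.39 px 417.6 164.8 area 302 rect [407. 154. 426. 177.] P [ 0.3461 -0.4911]
side dish 0.75 px 308.7 281.5 area 2474 rect [243. 248. 347. 326.] P [0.4879 0.2046]
side ball 0.64 px 317.0 274.9 area 140 rect [313. 269. 322. 281.] P [0.4779 0.1822]
side cell_a 0.68 px 254.3 197.5 area 146 rect [252. 187. 262. 210.] P [ 0.7412 -0.0453]
side cell_a 0.66 px 268.2 211.6 area 201 rect [265. 199. 274. 222.] P [0.6725 0.0089]
side tape 0.4 px 308.8 281.2 area 2395 rect [246. 246. 348. 329.] P [0.491  0.1954]
side jar 0.52 px 417.1 164.7 area 315 rect [408. 158. 426. 178.] P [ 0.345 -0.44 ]
```

Run:
```python
from h import *
d=imaging.get_image('top'); f=d['frame']; g=cv2.cvtColor(f,cv2.COLOR_RGB2GRAY)
def blob(u,v,w,th,inv):
    x0,y0=u-w,v-w; c=g[y0:v+w,x0:u+w]; m=((c<th) if inv else (c>th)).astype(np.uint8)
    n,l,st,ce=cv2.connectedComponentsWithStats(m); i=np.argmin(np.hypot(*(ce[1:]-w).T)+1000*(st[1:,4]<40))+1
    return ce[i]+[x0,y0],st[i]
for nm,a,z in(('pad',(306,228,18,45,1),.009),('coup',(357,163,16,170,0),.007),('plate',(400,233,30,75,1),.007)):
    c,st=blob(*a); print(nm,c,st,at(d,*c,z))
big=lambda u,v,w,s:cv2.resize(f[v-w:v+w,u-w:u+w],None,fx=s,fy=s,interpolation=cv2.INTER_CUBIC)
img=np.vstack([np.hstack([big(306,228,25,5),big(357,163,25,5),big(400,233,25,5)])])
img2=np.hstack([cv2.resize(f[175:255,160:285],None,fx=5,fy=5,interpolation=cv2.INTER_CUBIC)])
W=750; o=np.zeros((250+400//1-50,W,3),np.uint8); 
o=np.zeros((600,750,3),np.uint8); o[:250,:750]=img; i2=cv2.resize(img2,(545,350)); o[250:600,:545]=i2
cv2.imwrite('pics/c1.png',o[:,:,::-1])
```

```text
pad [306.20977011 228.32758621] [  8   8  21  21 348] [ 0.44093581 -0.02859861  0.009     ]
coup [356.25409836 163.28278689] [  7   8  18  18 244] [ 0.6288954  -0.17256635  0.007     ]
plate [397.90864996 233.86580437] [   6    9   46   44 1237] [ 0.42576879 -0.29042246  0.007     ]
```

View pics/c1.png

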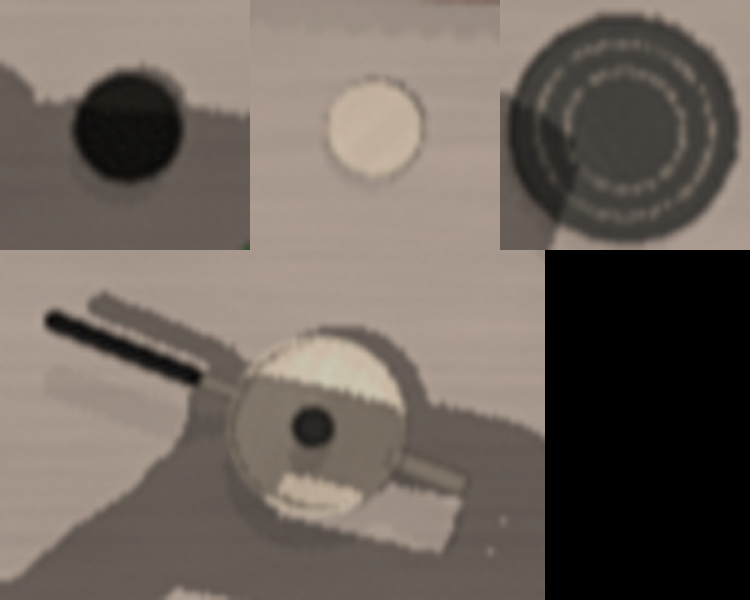

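The crop gives circle centres of about (306.1,228) for the pad, (356.4,163.2) for the coupon and (399.6,233.1) for the plate. The dish is at (232.7,215.4), its lug runs from (252,225) to (266,229), and its handle from (171,191) to (206,204).

Run:
```python
from h import *
d=imaging.get_image('top')
for n,u,v,z in(('plate',399.6,233.1,.01),('pad',306.1,228.,.009),('coup',356.4,163.2,.007),('dish',232.7,215.4,.022),('ball',231.8,215.6,.022),('lug0',252.4,224.8,.038),('lug1',266.2,228.7,.038),('h0',205.9,204.4,.036),('h1',170.8,190.6,.036)):
    print(n,at(d,u,v,z).round(4))
h0=at(d,205.9,204.4,.036);h1=at(d,170.8,190.6,.036);l=at(d,266.2,228.7,.038)
for a,b in((h0,h1),(l,h1)): print(np.degrees(np.arctan2((b-a)[1],(b-a)[0])))
```

```text
plate [ 0.428  -0.2947  0.01  ]
pad [ 0.4419 -0.0283  0.009 ]
coup [ 0.6291 -0.173   0.007 ]
dish [0.4769 0.1791 0.022 ]
ball [0.4764 0.1816 0.022 ]
lug0 [0.4505 0.1205 0.038 ]
lug1 [0.4397 0.0819 0.038 ]
h0 [0.5071 0.2519 0.036 ]
h1 [0.5457 0.3513 0.036 ]
68.80852919975925
68.52529088404398
```

Request:
carry_out(
  deltas=[
    [[0,0,0,0,0,0.1,0.95],[0,0,0,0,0,0.22,0.95],[0,0,0,0,0,0.34,0.95],[0,0,0,0,0,0.46,0.95],[0,0,0,0,0,0.58,0.95],[0,0,0,0,0,0.7,0.95],[0,0,0,0,0,0.82,0.95],[0,0,0,0,0,0.94,0.95],[0,0,0,0,0,1.06,0.95],[0,0,0,0,0,1.18,0.95],[0,0,0,0,0,1.199,0.95],[0,0,0,0,0,1.199,0.95]],
  ],
)

```text
t: 2.1
tool_pos: [0.2094, 0.5355, 0.2313]
eef_rot: [-2.22, -2.223, -0.0]
ft_force: [0.1, -0.4, 0.3]
grip_width: 0.955
grip_force: 0.0
```

Request:
carry_out(
  deltas=[
    [[-56.4,23.2,3,0,0,0,0.95],[-56.4,23.2,3,0,0,0,0.95],[-56.4,23.2,3,0,0,0,0.95],[-56.4,23.2,3,0,0,0,0.95],[-56.4,23.2,3,0,0,0,0.95],[-56.4,23.2,3,0,0,0,0.95],[-56.4,23.2,3,0,0,0,0.95],[-56.4,23.2,3,0,0,0,0.95],[-56.4,23.2,3,0,0,0,0.95],[-56.4,23.2,3,0,0,0,0.95],[-56.4,23.2,3,0,0,0,0.95],[-56.4,23.2,3,0,0,0,0.95]],
  ],
)

```text
t: 3.1
tool_pos: [0.3993, 0.0715, 0.207]
eef_rot: [2.219, 2.223, 0.002]
ft_force: [-0.1, 1.8, 0.3]
grip_width: 0.953
grip_force: 0.0
```

Request:
carry_out(
  deltas=[
    [[-40,16.5,0,0,0,0,0.95],[-40,16.5,0,0,0,0,0.95],[-40,16.5,0,0,0,0,0.95],[-40,16.5,0,0,0,0,0.95]],
  ],
)

```text
t: 3.43
tool_pos: [0.4627, -0.0829, 0.207]
eef_rot: [2.22, 2.222, 0.001]
ft_force: [0.5, 1.0, 0.1]
grip_width: 0.949
grip_force: 0.0
```

Request:
carry_out(
  deltas=[
    [[3,-1.2,0,0,0,0,0.95],[6,-2.4,4,0,0,0,0.95],[6,-2.4,8,0,0,0,0.95],[6,-2.4,11,0,0,0,0.95],[6,-2.4,11,0,0,0,0.95],[6,-2.4,11,0,0,0,0.95]],
  ],
)

```text
t: 3.93
tool_pos: [0.4376, -0.0206, 0.0962]
eef_rot: [-2.219, -2.22, 0.004]
ft_force: [-0.2, -0.5, 0.6]
grip_width: 0.955
grip_force: 0.0
```

```bash
cat > look.py <<'E'
import sys
from h import *
s=r.observe(); print(s['t'],s['tool_pos'].round(4),s['eef_rot'].round(3),s['joint_positions'].round(3),s['ft_force'].round(1),s['grip_width'])
o=[]
for cam in('top','side'):
    d=imaging.get_image(cam); u,v=map(int,px(d,s['tool_pos'])); u=min(max(u,50),589); v=min(max(v,50),349)
    o.append(cv2.resize(d['frame'][v-50:v+50,u-50:u+50],(400,400),interpolation=cv2.INTER_CUBIC)); print(cam,'crop origin',u-50,v-50)
if len(sys.argv)>1: cv2.imwrite(f'pics/{sys.argv[1]}.png',np.hstack(o)[:,:,::-1])
E
python3 look.py p1
```

```text
3.9333 [ 0.4376 -0.0206  0.0962] [-2.219 -2.22   0.004] [-0.073  0.252  2.057  0.     0.837 -0.074] [-0.2 -0.5  0.6] 0.9545438762195746
top crop origin 252 179
side crop origin 311 151
```

View pics/p1.png

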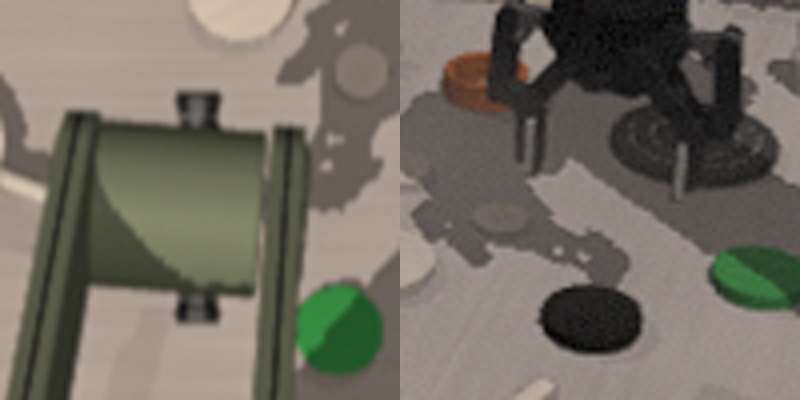

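Request:
carry_out(
  deltas=[
    [[-0.4,0.2,2.5,0,0,0,0.95],[-0.7,0.25,5,0,0,0,0.95],[-0.7,0.25,7.5,0,0,0,0.95],[-0.7,0.25,9.2,0,0,0,0.95],[-0.7,0.25,10,0,0,0,0.9],[-0.7,0.25,10,0,0,0,0.85],[-0.7,0.25,10,0,0,0,0.7],[-0.7,0.25,10,0,0,0,0.6],[-0.7,0.25,10,0,0,0,0.6],[-0.7,0.25,10,0,0,0,0.6]],
  ],
  squeeze=30,
)

```text
t: 4.87
tool_pos: [0.4426, -0.0278, -0.0016]
eef_rot: [2.22, 2.218, 0.004]
ft_force: [0.3, -0.1, 7.3]
grip_width: 0.732
grip_force: 33.4
```

Request:
carry_out(
  deltas=[
    [[0,0,-2,0,0,0,0.6],[0,0,-5,0,0,0,0.6],[-3,-0.2,-8,0,0,0,0.6],[-7,-0.4,-8,0,0,0,0.6],[-11,-0.6,-8,0,0,0,0.6],[-15,-0.8,-8,0,0,0,0.6],[-19,-1,-8,0,0,0,0.6],[-22,-1.2,-8,0,0,0,0.6],[-24.5,-1.4,-8,0,0,0,0.6],[-26.7,-1.45,-8,0,0,0,0.6],[-26.7,-1.45,-8,0,0,0,0.6],[-26.7,-1.45,-8,0,0,0,0.6]],
  ],
)

```text
t: 5.87
tool_pos: [0.4261, -0.2955, 0.0772]
eef_rot: [2.224, 2.217, 0.001]
ft_force: [-0.2, 0.1, -0.0]
grip_width: 0.731
grip_force: 33.5
```

```bash
python3 look.py p2
```

```text
5.8667 [ 0.4261 -0.2955  0.0772] [2.224e+00 2.217e+00 1.000e-03] [-0.629  0.383  1.907  0.     0.85  -0.626] [-0.2  0.1 -0. ] 0.7308008017354055
top crop origin 354 184
side crop origin 336 114
```

View pics/p2.png

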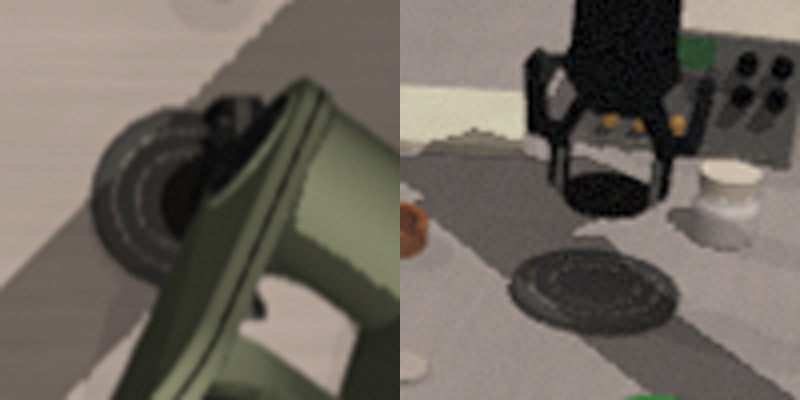

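The side crop shows the pad level in the fingers at about (387.6,162.6), and the plate's top face centred at about (384.1,185.4).

Run:
```python
from h import *
d=imaging.get_image('side')
print(at(d,384.1,185.4,.01), at(d,387.6,162.6,.085), px(d,(.4261,-.2955,.085)),px(d,(.428,-.2947,.01)))
```

```text
[ 0.42578614 -0.29125995  0.01      ] [ 0.4234338  -0.29558363  0.085     ] (np.float64(386.70800144654436), np.float64(162.48350113637542)) (np.float64(383.595311008624), np.float64(184.80737984283863))
```

Request:
carry_out(
  deltas=[
    [[0.2,0.1,1.5,0,0,0,0.6],[0.2,0.1,3.5,0,0,0,0.6],[0.2,0.1,5.2,0,0,0,0.6],[0.2,0.1,6.3,0,0,0,0.6],[0.2,0.1,6.8,0,0,0,0.6],[0.2,0.1,6.9,0,0,0,0.6],[0.2,0.1,6.9,0,0,0,0.6]],
  ],
)

```text
t: 6.6
tool_pos: [0.4266, -0.291, 0.0083]
eef_rot: [-2.219, -2.22, 0.0]
ft_force: [-1.3, 1.0, 2.7]
grip_width: 0.731
grip_force: 34.6
```

Request:
carry_out(
  deltas=[
    [[0,0,0,0,0,0,0.8],[0,0,0,0,0,0,0.9],[0,0,-0.2,0,0,0,0.95],[0,0,-2,0,0,0,0.95],[0,0,-5,0,0,0,0.95],[0,0,-9,0,0,0,0.95],[4,4,-9,0,0,0,0.95],[7,8,-9,0,0,0,0.95],[9,12,-9,0,0,0,0.95],[11,16,-9,0,0,0,0.95],[11.8,20,-9,0,0,0,0.85],[11.8,20.2,-9,0,0,0,0.85]],
  ],
)

```text
t: 7.6
tool_pos: [0.6326, -0.1727, 0.0982]
eef_rot: [2.219, 2.221, 0.003]
ft_force: [0.4, -0.5, 0.5]
grip_width: 0.852
grip_force: 0.0
```

Request:
carry_out(
  deltas=[
    [[0,0,0,0,0,0,0.85],[0,0,0,0,0,0,0.85],[0,0,0,0,0,0,0.85]],
  ],
)

```text
t: 7.85
tool_pos: [0.6283, -0.1747, 0.0973]
eef_rot: [-2.221, -2.22, 0.002]
ft_force: [0.1, 0.5, 0.3]
grip_width: 0.849
grip_force: 0.0
```

Run:
```python
from h import *
s=r.observe(); print(s['t'],s['tool_pos'].round(4),s['eef_rot'].round(3),s['ft_force'].round(1),s['grip_width'])
o=[]
for cam in('top','side'):
    d=imaging.get_image(cam)
    for P in((.428,-.294,.01),(.628,-.171,.008)):
        u,v=map(int,px(d,P)); c=d['frame'][v-25:v+25,u-33:u+33]
        print(cam,u-33,v-25); o.append(cv2.resize(c,(396,300),interpolation=cv2.INTER_CUBIC))
cv2.imwrite('pics/p3.png',np.vstack([np.hstack(o[:2]),np.hstack(o[2:])])[:,:,::-1])
```

```text
7.85 [ 0.6283 -0.1747  0.0973] [-2.221e+00 -2.220e+00  2.000e-03] [0.1 0.5 0.3] 0.8492034769428132
top 366 208
top 322 138
side 350 159
side 275 167
```

View pics/p3.png

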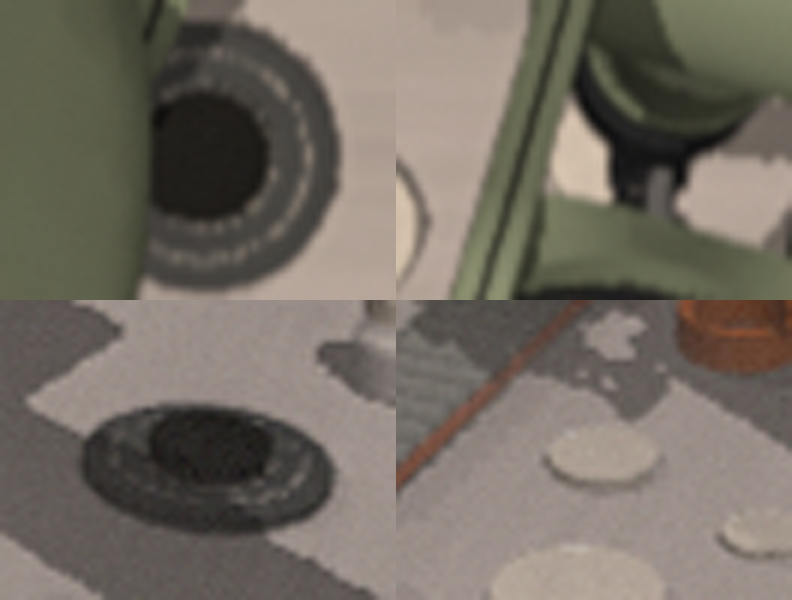

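Request:
carry_out(
  deltas=[
    [[0.2,0,2.5,0,0,0,0.85],[0.25,0,5,0,0,0,0.85],[0.25,0,7.5,0,0,0,0.85],[0.25,0,9.2,0,0,0,0.85],[0.25,0,9.9,0,0,0,0.82],[0.25,0,9.9,0,0,0,0.75],[0.25,0,9.9,0,0,0,0.65],[0.25,0,9.9,0,0,0,0.5],[0.25,0,9.9,0,0,0,0.5],[0.25,0,9.9,0,0,0,0.5]],
  ],
  squeeze=30,
)

```text
t: 8.78
tool_pos: [0.6299, -0.1725, -0.0]
eef_rot: [2.221, 2.219, 0.002]
ft_force: [0.3, 0.2, -0.2]
grip_width: 0.635
grip_force: 31.6
```

Request:
carry_out(
  deltas=[
    [[0,0,-2,0,0,0,0.5],[0,0,-5,0,0,0,0.5],[-1,-2,-8,0,0,0,0.5],[-3,-5,-8,0,0,0,0.5],[-5,-8,-8,0,0,0,0.5],[-7,-11,-8,0,0,0,0.5],[-9,-14.5,-8,0,0,0,0.5],[-10.5,-17.5,-8,0,0,0,0.5],[-11.5,-19.5,-8,0,0,0,0.5],[-11.9,-20.3,-8,0,0,0,0.5],[-11.9,-20.3,-8,0,0,0,0.5],[-11.9,-20.3,-8,0,0,0,0.5]],
  ],
)

```text
t: 9.78
tool_pos: [0.427, -0.2914, 0.0793]
eef_rot: [2.222, 2.218, 0.001]
ft_force: [-0.1, -0.3, -0.9]
grip_width: 0.632
grip_force: 31.9
```

Request:
carry_out(
  deltas=[
    [[0,0,0,0,0,0,0.5],[0,0,0,0,0,0,0.5],[0,0,0,0,0,0,0.5]],
  ],
)

```text
t: 10.03
tool_pos: [0.4272, -0.2907, 0.0787]
eef_rot: [2.221, 2.222, 0.0]
ft_force: [-0.1, 0.3, -0.2]
grip_width: 0.627
grip_force: 31.9
```

```bash
python3 look.py p4
```

```text
10.0333 [ 0.4272 -0.2907  0.0787] [2.221 2.222 0.   ] [-0.62   0.379  1.909  0.     0.853 -0.62 ] [-0.1  0.3 -0.2] 0.6266427952571235
top crop origin 353 183
side crop origin 335 114
```

View pics/p4.png

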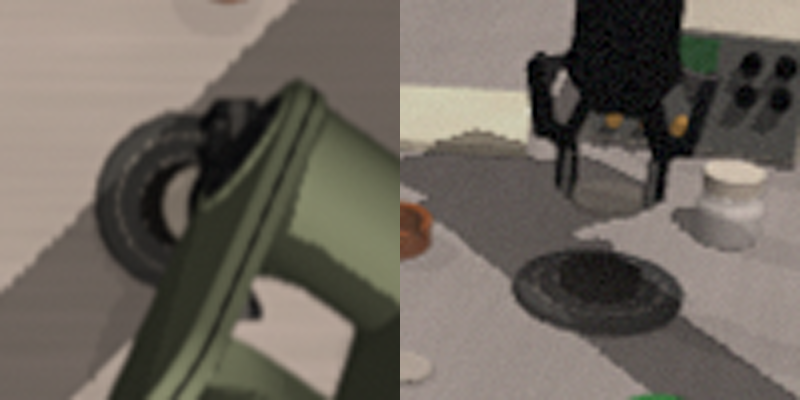

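The pad sits in the middle of the plate, and the coupon is held level above it.

Request:
carry_out(
  deltas=[
    [[0,0,1.5,0,0,0,0.5],[0,0,3,0,0,0,0.5],[0,0,4.4,0,0,0,0.5],[0,0,5.2,0,0,0,0.5],[0,0,5.5,0,0,0,0.5],[0,0,5.7,0,0,0,0.5],[0,0,5.7,0,0,0,0.5]],
  ],
)

```text
t: 10.72
tool_pos: [0.4264, -0.2911, 0.0221]
eef_rot: [2.222, 2.22, 0.0]
ft_force: [1.3, -0.1, 0.0]
grip_width: 0.633
grip_force: 31.9
```

Request:
carry_out(
  deltas=[
    [[0,0,0,0,0,0,0.7],[0,0,0,0,0,0,0.8],[0,0,-0.2,0,0,0,0.85],[0,0,-2,0,0,0,0.85],[0,0,-5,0,0,0,0.85],[0,0,-9,0,0,0,0.85],[4,0.3,-9,0,0,0.05,0.7],[8,0.6,-9,0,0,0.12,0.6],[12,0.9,-9,0,0,0.2,0.5],[16,1.2,-9,0,0,0.28,0.5],[20,1.5,-9,0,0,0.36,0.5],[24,1.7,-9,0,0,0.374,0.5]],
  ],
)

```text
t: 11.72
tool_pos: [0.4435, -0.0494, 0.1124]
eef_rot: [2.599, 1.763, 0.002]
ft_force: [0.8, -0.0, -0.3]
grip_width: 0.502
grip_force: 0.0
```

Run:
```python
from h import *
s=r.observe(); print(s['t'],s['tool_pos'].round(4),s['eef_rot'].round(3),s['ft_force'].round(1),s['grip_width'])
o=[]
for cam in('top','side'):
    d=imaging.get_image(cam)
    for P in((.428,-.294,.01),(.465,.15,.02)):
        u,v=map(int,px(d,P)); k=2 if P[1]>0 else 1; c=d['frame'][v-25*k:v+25*k,u-33*k:u+33*k]
        print(cam,u-33*k,v-25*k); o.append(cv2.resize(c,(396,300),interpolation=cv2.INTER_CUBIC))
cv2.imwrite('pics/p5.png',np.vstack([np.hstack(o[:2]),np.hstack(o[2:])])[:,:,::-1])
```

```text
11.7167 [ 0.4435 -0.0494  0.1124] [2.599e+00 1.763e+00 2.000e-03] [ 0.8 -0.  -0.3] 0.5022365211600629
top 366 208
top 177 169
side 350 159
side 261 217
```

View pics/p5.png

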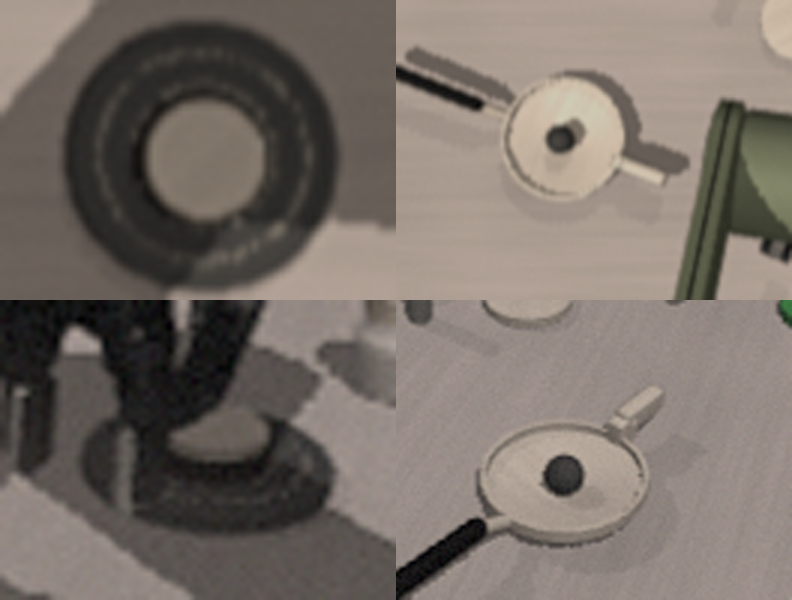

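The coupon sits centred on the pad and plate. The dish is now lit: the lug runs from about (252,223) to (266.3,228.7) in the top view, and its top face is near (342,250.7) in the side view.

Run:
```python
from h import *
d=imaging.get_image('top'); g=d['frame'].astype(int)
c=at(d,232.2,214.2,.022); h0=at(d,205.3,203,.036);h1=at(d,176.7,192,.036)
a=np.arctan2(*(h1-h0)[1::-1]);print('c',c,'ang',np.degrees(a),np.degrees(np.arctan2(*(h1-c)[1::-1])))
for t in(a,np.radians(68.6)):print(c[:2]-.086*np.array([np.cos(t),np.sin(t)]))
# line through dark handle pixels
gr=cv2.cvtColor(d['frame'],cv2.COLOR_RGB2GRAY)[180:212,160:212]; v,u=np.nonzero(gr<45)
L=cv2.fitLine(np.c_[u+160,v+180].astype(np.float32),cv2.DIST_HUBER,0,.01,.01).ravel(); print(len(u),L)
p=[at(d,L[2]+k*L[0],L[3]+k*L[1],.036) for k in(-15,15)]; q=p[1]-p[0]
print('handle ang',np.degrees(np.arctan2(q[1],q[0]))%180,'centroid',at(d,L[2],L[3],.036))
m=at(d,L[2],L[3],.036); n=q[:2]/np.hypot(*q[:2]); w=c[:2]-m[:2]; print('centre off handle line',w[0]*n[1]-w[1]*n[0])
x0=[at(d,*e,.038) for e in((252,223),(266.3,228.7))];print('lug ends',x0)
ds=imaging.get_image('side');print('side lug',at(ds,342.3,250.7,.038),'pred',px(ds,(.4455,.1,.038)))
```

```text
c [0.48031743 0.18059173 0.022     ] ang 69.22391298703654 68.24714574606811
[0.44981178 0.10018399]
[0.44893802 0.10052093]
108 [  0.9290657    0.36991477 187.81862    196.97987   ]
handle ang 68.56364262120596 centroid [0.52784419 0.30305256 0.036     ]
centre off handle line -0.0005163959917173638
lug ends [array([0.45545147, 0.12169164, 0.038     ]), array([0.43972198, 0.0816706 , 0.038     ])]
side lug [0.4463362  0.10617147 0.038     ] pred (np.float64(343.4451155416305), np.float64(249.1679288529283))
```

Request:
carry_out(
  deltas=[
    [[3,-1,0,0,0,0,0.5],[6,-2.1,0,0,0,0,0.5],[9,-3.2,0,0,0,0,0.5],[12,-4.3,0,0,0,0,0.5],[14,-5,0,0,0,0,0.45],[14.4,-5.2,1,0,0,0,0.45],[14.4,-5.2,3,0,0,0,0.45],[14.4,-5.2,4,0,0,0,0.45],[14.4,-5.2,4,0,0,0,0.45],[14.4,-5.2,4,0,0,0,0.45],[14.4,-5.2,4,0,0,0,0.45]],
  ],
)

```text
t: 12.83
tool_pos: [0.4487, 0.101, 0.0724]
eef_rot: [2.598, 1.766, 0.002]
ft_force: [0.7, 0.4, -0.9]
grip_width: 0.452
grip_force: 0.0
```

```bash
python3 look.py p6
```

```text
12.8333 [0.4487 0.101  0.0724] [2.598e+00 1.766e+00 2.000e-03] [ 0.197  0.313  2.043 -0.     0.784  0.573] [ 0.7  0.4 -0.9] 0.4516288358877869
top crop origin 207 175
side crop origin 292 186
```

View pics/p6.png

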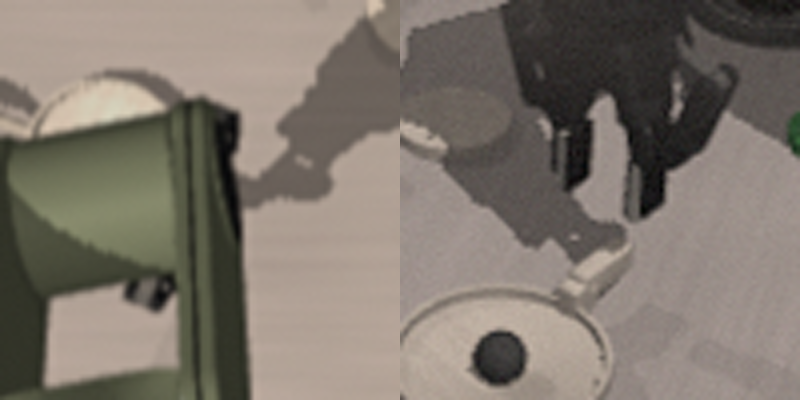

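The open fingers stand either side of the lug axis, and the ball is in the middle of the dish.

Request:
carry_out(
  deltas=[
    [[0,0,2,0,0,0,0.45],[0,0,4,0,0,0,0.45],[0,0,5.4,0,0,0,0.42],[0,0,6.2,0,0,0,0.36],[0,0,6.2,0,0,0,0.32],[0,0,6.2,0,0,0,0.29],[0,0,6.2,0,0,0,0.27],[0,0,6.2,0,0,0,0.25],[0,0,6.2,0,0,0,0.235],[0,0,6.2,0,0,0,0.22],[0,0,6.2,0,0,0,0.21],[0,0,6.2,0,0,0,0.2]],
  ],
  squeeze=20,
)

```text
t: 13.93
tool_pos: [0.4479, 0.1019, 0.0099]
eef_rot: [2.597, 1.768, 0.001]
ft_force: [-0.7, -0.7, -0.3]
grip_width: 0.194
grip_force: 0.0
```

Request:
carry_out(
  deltas=[
    [[0,0,0,0,0,0,0.19],[0,0,0,0,0,0,0.18],[0,0,0,0,0,0,0.17],[0,0,0,0,0,0,0.16],[0,0,0,0,0,0,0.15],[0,0,0,0,0,0,0.14],[0,0,0,0,0,0,0.13],[0,0,0,0,0,0,0.12],[0,0,0,0,0,0,0.1],[0,0,0,0,0,0,0.08]],
  ],
)

```text
t: 14.77
tool_pos: [0.4481, 0.102, 0.0098]
eef_rot: [2.596, 1.768, 0.001]
ft_force: [1.2, -1.4, -0.2]
grip_width: 0.154
grip_force: 20.7
```

Gripped at a width of 0.154 (13 mm). I'll tighten the grip, then lift slowly.

Request:
carry_out(
  deltas=[
    [[0,0,0,0,0,0,0.05],[0,0,0,0,0,0,0],[0,0,0,0,0,0,0],[0,0,0,0,0,0,0]],
  ],
  squeeze=110,
)

```text
t: 15.1
tool_pos: [0.4481, 0.102, 0.0099]
eef_rot: [2.596, 1.768, 0.001]
ft_force: [2.3, -1.3, 1.9]
grip_width: 0.141
grip_force: 107.5
```

Request:
carry_out(
  deltas=[
    [[0,0,-0.1,0,0,0,0],[0,0,-0.25,0,0,0,0],[0,0,-0.4,0,0,0,0],[0,0,-0.6,0,0,0,0],[0,0,-0.8,0,0,0,0],[0,0,-1,0,0,0,0],[0,0,-1.2,0,0,0,0],[0,0,-1.4,0,0,0,0],[0,0,-1.5,0,0,0,0],[0,0,-1.5,0,0,0,0]],
  ],
)

```text
t: 15.93
tool_pos: [0.4479, 0.102, 0.025]
eef_rot: [2.596, 1.768, 0.001]
ft_force: [-0.6, 0.1, -2.5]
grip_width: 0.142
grip_force: 107.2
```

```bash
python3 look.py p7
```

```text
15.9333 [0.4479 0.102  0.025 ] [2.596e+00 1.768e+00 1.000e-03] [0.199 0.387 2.095 0.    0.659 0.574] [-0.6  0.1 -2.5] 0.1416654354863624
top crop origin 209 175
side crop origin 291 204
```

View pics/p7.png

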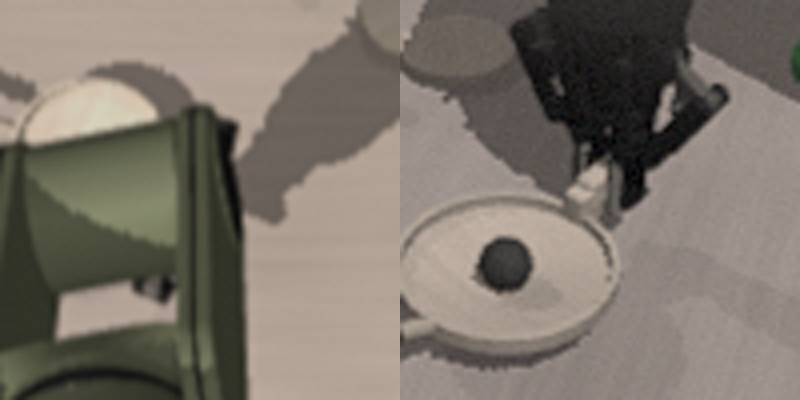

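The dish is off the bench with the ball in its middle. Lifting on.

Request:
carry_out(
  deltas=[
    [[0,0,-0.2,0,0,0,0],[0,0,-0.6,0,0,0,0],[0,0,-1.1,0,0,0,0],[0,0,-1.7,0,0,0,0],[0,0,-2.3,0,0,0,0],[0,0,-2.9,0,0,0,0],[0,0,-3.5,0,0,0,0],[0,0,-4.1,0,0,0,0],[0,0,-4.7,0,0,0,0],[0,0,-5.3,0,0,0,0],[0,0,-5.8,0,0,0,0],[0,0,-6.2,0,0,0,0]],
  ],
)

```text
t: 17.03
tool_pos: [0.4479, 0.1019, 0.0874]
eef_rot: [2.596, 1.768, 0.001]
ft_force: [-0.5, -0.3, -3.1]
grip_width: 0.146
grip_force: 107.2
```

Request:
carry_out(
  deltas=[
    [[0,0,-0.5,0,0,0,0],[0,0,-1.1,0,0,0,0],[0,0,-1.7,0,0,0,0],[0,0,-2.3,0,0,0,0],[0,0,-2.9,0,0,0,0],[0,0,-3.5,0,0,0,0],[0,0,-4.1,0,0,0,0],[0,0,-4.7,0,0,0,0],[0,0,-5.3,0,0,0,0],[0,0,-5.8,0,0,0,0],[0,0,-6.1,0,0,0,0],[0,0,-6.2,0,0,0,0]],
  ],
)

```text
t: 18.03
tool_pos: [0.448, 0.102, 0.1494]
eef_rot: [2.596, 1.768, 0.002]
ft_force: [-0.5, -0.0, -3.1]
grip_width: 0.144
grip_force: 107.2
```

Request:
carry_out(
  deltas=[
    [[0,0,-0.1,0,0,0,0],[0,0,-0.1,0,0,0,0],[0,0,-0.1,0,0,0,0]],
  ],
)

```text
t: 18.28
tool_pos: [0.4475, 0.1019, 0.1495]
eef_rot: [-2.596, -1.768, 0.001]
ft_force: [0.5, -0.1, -2.6]
grip_width: 0.147
grip_force: 107.2
```

```bash
cat > chk.py <<'E'
from h import *
s=r.observe(); p=s['tool_pos']; M=R.from_rotvec(s['eef_rot']).as_matrix()
print(s['t'],p.round(4),s['joint_positions'].round(3),s['ft_force'].round(1),s['grip_width'],'tooly yaw',np.degrees(np.arctan2(M[1,1],M[0,1])))
zd=p[2]-.0099; dx=M[:,0]; print('pred centre',(p+.086*dx)[:2].round(4),'zd',zd)
for cam in('side','top'):
    d=imaging.get_image(cam); find(cam,'ball',zd+.022,d); find(cam,'dish',zd+.015,d)
E
python3 chk.py; python3 look.py p8
```

```text
18.2833 [0.4475 0.1019 0.1495] [0.199 0.213 1.942 0.    0.987 0.574] [ 0.5 -0.1 -2.6] 0.1471860922685158 tooly yaw -21.48492892734445
pred centre [0.479  0.1819] zd 0.13960586886549237
side ball 0.71 px 317.7 218.0 area 166 rect [310. 212. 322. 228.] P [0.4773 0.1835]
side dish 0.84 px 306.3 225.7 area 2452 rect [238. 197. 344. 265.] P [0.4919 0.2055]
top dish 0.67 px 199.1 196.2 area 666 rect [149. 183. 237. 205.] P [0.5212 0.2375]
18.5833 [0.4477 0.1019 0.1496] [-2.596 -1.768  0.   ] [0.199 0.213 1.942 0.    0.987 0.574] [ 0.1 -0.5 -2.9] 0.14420811274062856
top crop origin 202 175
side crop origin 294 155
```

View pics/p8.png

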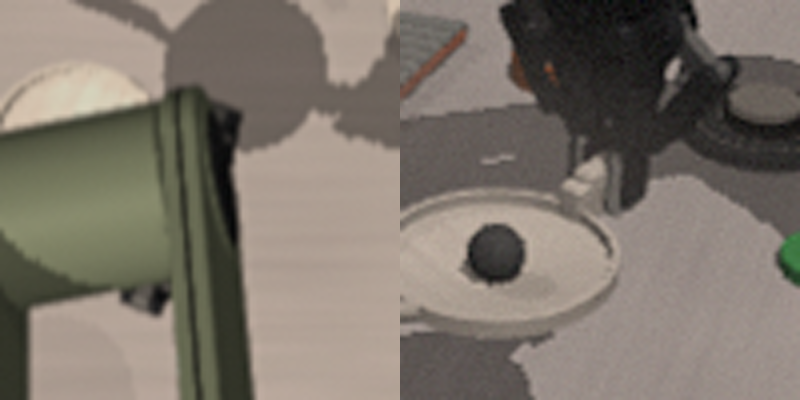

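The ball is centred and the dish level. Now I'll turn it about its own centre.

Request:
carry_out(
  deltas=[
    [[0,-0.09,0,0,0,0.01,0],[0,-0.26,0,0,0,0.03,0],[0.02,-0.52,0,0,0,0.06,0],[0.04,-0.86,0,0,0,0.1,0],[0.1,-1.29,0,0,0,0.15,0],[0.17,-1.71,0,0,0,0.2,0],[0.27,-2.13,0,0,0,0.25,0],[0.38,-2.54,0,0,0,0.3,0],[0.52,-2.95,0,0,0,0.35,0],[0.68,-3.35,0,0,0,0.4,0],[0.86,-3.74,0,0,0,0.45,0],[1.05,-4.12,0,0,0,0.5,0]],
  ],
)

```text
t: 19.68
tool_pos: [0.4128, 0.1269, 0.1497]
eef_rot: [-2.955, -1.066, 0.0]
ft_force: [0.4, -0.2, -2.2]
grip_width: 0.14
grip_force: 107.2
```

Request:
carry_out(
  deltas=[
    [[0.01,-0.43,0,0,0,0.05,0],[0.04,-0.86,0,0,0,0.1,0],[0.1,-1.29,0,0,0,0.15,0],[0.17,-1.71,0,0,0,0.2,0],[0.27,-2.13,0,0,0,0.25,0],[0.38,-2.54,0,0,0,0.3,0],[0.52,-2.95,0,0,0,0.35,0],[0.68,-3.35,0,0,0,0.4,0],[0.86,-3.74,0,0,0,0.45,0],[1.05,-4.12,0,0,0,0.5,0],[1.27,-4.49,0,0,0,0.55,0],[1.5,-4.86,0,0,0,0.6,0]],
  ],
)

```text
t: 20.68
tool_pos: [0.3932, 0.174, 0.1497]
eef_rot: [-3.138, -0.145, 0.001]
ft_force: [0.5, -0.2, -1.8]
grip_width: 0.142
grip_force: 107.2
```

Request:
carry_out(
  deltas=[
    [[0.01,-0.34,0,0,0,0.04,0],[0.02,-0.6,0,0,0,0.07,0],[0.03,-0.77,0,0,0,0.09,0],[0.04,-0.82,0,0,0,0.096,0],[0.04,-0.82,0,0,0,0.096,0],[0.04,-0.82,0,0,0,0.096,0],[0.04,-0.82,0,0,0,0.096,0],[0.04,-0.82,0,0,0,0.096,0]],
  ],
)

```text
t: 21.35
tool_pos: [0.3932, 0.1818, 0.1498]
eef_rot: [-3.142, 0.001, 0.0]
ft_force: [0.8, 0.0, -1.7]
grip_width: 0.144
grip_force: 107.3
```

```bash
python3 chk.py
python3 - <<'E'
from h import *
f=imaging.get_image('top')['frame'][100:300,130:480]; g=imaging.get_image('side')['frame'][120:320,220:470]
cv2.imwrite('pics/p9.png',np.vstack([cv2.resize(f,(525,300)),cv2.copyMakeBorder(cv2.resize(g,(375,300)),0,0,0,150,0)])[:,:,::-1])
E
```

```text
21.35 [0.3932 0.1818 0.1498] [0.406 0.174 1.994 0.    0.974 1.978] [ 0.8  0.  -1.7] 0.1443996927312383 tooly yaw -90.0217840583576
pred centre [0.4792 0.1817] zd 0.1398501613399824
side ball 0.72 px 317.2 217.8 area 173 rect [310. 209. 325. 226.] P [0.4783 0.1837]
side ball 0.7 px 386.9 180.4 area 139 rect [379. 178. 396. 187.] P [ 0.3837 -0.019 ]
side dish 0.58 px 310.1 217.8 area 2157 rect [230. 197. 372. 241.] P [0.4947 0.1776]
top ball 0.53 px 219.7 212.6 area 88 rect [216. 211. 226. 218.] P [0.4799 0.183 ]
top dish 0.79 px 221.2 205.8 area 1901 rect [199. 140. 246. 241.] P [0.4972 0.1812]
```

View pics/p9.png

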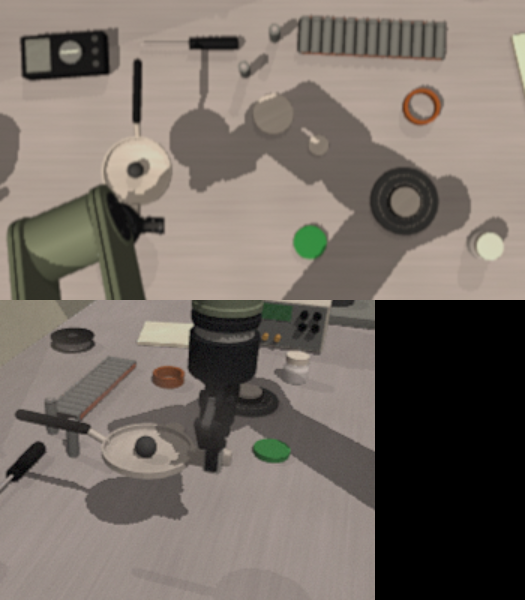

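The handle points straight away from the robot, at (137,60) to (138,120) in the top crop. The ball is in the middle of the level dish, and the stack is centred on the plate. I'll let it settle for a second, then hand in.

Request:
carry_out(
  deltas=[
    [[0,0,0,0,0,0,0],[0,0,0,0,0,0,0],[0,0,0,0,0,0,0],[0,0,0,0,0,0,0],[0,0,0,0,0,0,0],[0,0,0,0,0,0,0],[0,0,0,0,0,0,0],[0,0,0,0,0,0,0],[0,0,0,0,0,0,0],[0,0,0,0,0,0,0],[0,0,0,0,0,0,0],[0,0,0,0,0,0,0]],
  ],
)

```text
t: 22.75
tool_pos: [0.3932, 0.1819, 0.1497]
eef_rot: [-3.142, 0.0, -0.0]
ft_force: [0.8, 0.6, -2.6]
grip_width: 0.146
grip_force: 107.3
```

```bash
python3 -c "
from bench import r
print(r.sign_off())"
```

```text
the job is handed in; nothing more can be done
None
```

I handed the job in after about 23 s of robot time, with no verdict returned: the rubber disc and coupon are stacked centred on the plate, and the dish is held level by its lug about 14 cm above the bench, handle pointing straight away and ball in the middle.

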